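# Fit the dose-stop clip to the dosing pump's plunger rod

### The arm

A 6-joint arm with a two-finger parallel gripper is mounted at the origin on the work surface. World frame = base frame: x ahead of the robot, y to its left, z up, the work surface at z = 0. Lengths are in mm, angles in rad, forces in N, time in s.
With the tool pointing down it reaches from about 350 to 775 mm from the base axis. Payload 7.3 kg.
Tool frame: the origin (TCP) lies midway between the tips of the shut fingers; the grasp point (between the pads) lies 19 mm behind it (bot.hold_point_z is the distance from the TCP to the grasp point, in mm); z points along the fingers, y is the direction in which the jaws open and shut (so a half turn about z gives the same grasp; the last joint's range is limited). The gripper opens to 92 mm and grips with 3 to 60 N. Pads are 19 mm wide; open, the fingers measure 130 mm over their backs; the gripper's body (75 mm by 190 mm) begins 47 mm behind the grasp point.
Start: joints at [-1.475, 0.342, 1.524, -0, 1.275, -0.146], TCP at [125.733, -509.741, 226.741] pointing down, gripper open.
Joint ranges: [-2.53, 2.53], [-0.77, 2.02], [0.04, 2.7], [-1, 4.14], [0.28, 2.66], [-3.11, 3.11]. Speed limits (rad/s): [2.57, 2.57, 3.14, 3.14, 3.14, 3.14].

### API

Orientations are given as [roll, pitch, yaw] about the fixed x, y, z axes, in that order (R = Rz(yaw) Ry(pitch) Rx(roll)).
In Python, from plant import bot gives the robot as it stands.
- The arm moves only by the tool servo_tool, never from a script. Its argument "series" is a list of rows, each a list of 5 numbers: the opening, from 0 (shut) to 1 (fully open), then the shift along the tool's x, y, z each as a share of 50 mm, from -1 to 1, then the turn about the tool's z as a share of 90 degrees, from -1 to 1. In form: [[gripper, tx, ty, tz, spin], ...]. A call has 1 to 20 rows; each row shifts and turns the commanded pose from where the row before left it, along the tool's axes as they then stand; what a row does not reach is not made up. A row lasts 1/8 s, in which the tool goes at most 62.5 mm and 10.7 degrees, less where a joint would pass 70% of its speed; a pose out of reach is approached as far as the arm can. A call with a number of a shift or a turn outside -1 to 1 is refused whole. A call with a gripper value outside its range is refused whole. The fingers move at their own pace and stop on an object; the grip force is fixed at half the most. Time passes only in rows, so rows that do not move let the fingers close. It gives the time, the measured TCP pose, the force and the opening at its end, in the units of the state.
- bot.get_obs(): the state, without advancing time (a new reading comes with each control period).
- bot.capture(name): name is "scene" or "side" or "wrist"; returns the picture (420x560x3 uint8, red, green, blue); there is no depth.
- bot.camera_model(name): a dict with "mtx" (3x3 intrinsics, pixels), "distortion" ([k1, k2, p1, p2, k3] as OpenCV has them; the pictures are not rectified), "world_from_camera" (4x4, takes a point from camera to world coordinates). Camera axes: x right, y up, looking along -z (the intrinsics and any distortion apply to the point x, -y, -z); pixel columns grow to the right and rows downward; lengths in mm; the calibration is good to about 2 mm. A picture is of the moment at which its call begins: read the wrist's pose just before it. camera_model takes no time and is no camera call; for the wrist camera it gives the pose at the moment of the call.
- bot.close_job(): hands the job in, once; it reports no verdict.
Trained networks look in the newest picture that a camera, given by its name, has taken for a name from the list of things; names that differ only in an ending like _2 or _b are one class to them, and where a whole thing is asked for, a point or a joint stands for the part that bears it (a point fixed in the world has none). Each returns a list of dicts, best first, with "p" (0 to 1); they miss things now and then, are a little off and sometimes report something else, mostly with a low value. They report only what shows in the picture. A call takes as long as a camera call. They do not tell look-alikes from the thing itself.
- bot.outline_of(camera, label): "mask" (420x560 bool, what is visible of it).
- bot.pinpoint(camera, label): "point" ([x, y, z] in mm, in the coordinates of the camera as it stood for that picture, good to about 4 mm: a listed point, or the origin of a listed thing).
The state is a dict: "time": time; "joint_positions": joint angles; "dq": joint speeds; "tau": joint torques, N m; "tool_pos": TCP position; "tcp_rot": TCP orientation; "contact_force": force on the tool from outside, world axes, zero at the start; "moment": the same for the moment, N m; "grip_width": finger opening in mm.
Only numpy, scipy, OpenCV 4.12 (cv2) and the standard library are available. Lean on these libraries where they do the work, as an engineer would, in place of code of your own. Each camera call takes 0.05 s, during which the arm holds its last target.

### The job

Fit the red-tabbed stop clip to the dosing pump: take it from its holder, pass its gap down over the plunger rod at the rod's narrow waist (feel for it, pressing only lightly), then slide it along the rod until it sits flush against the blue collar of the barrel, tab upright, and let go. Be gentle with the pump: never force the clip, and leave the bottle, the vial and the beaker where they stand.

Things in the scene. Friction and masses are not known exactly. Their poses are not given: they have to be found in the camera images.
- clip: Stop clip, 60 g: open steel C, 10 mm thick along its bore, a flat red tab on its back. Origin: bore centre. y = bore axis (same when turned half round about z), z up along the tab, x across. Bore eight-sided, 15 mm across flats. Gap faces -z. Feet at z = -16 mm; 31 mm wide in x. Starts upright in the holder.
- tab (a point): Point on the clip's red tab, 44 mm above the bore centre (clip axes). Tab 22 mm wide in x, 10 mm thick in y, from z = 12 to 62 mm over the bore centre. Grip its 22 mm wide faces, jaws closing along y, fingertips 20 mm or more above the bore centre so they clear the 29 mm collar.
- gap (a point): Throat of the clip's gap, 6 mm below the bore centre (clip axes), 9 mm wide in x. Below it two lips flare to 18 mm at 14 mm below the bore centre. With the lips resting on the 12 mm rod, the bore centre is about 10 mm above the rod's axis. At the waist it drops on until the bore's back meets the waist, bore centre 4 mm below the axis; level with the axis again (within 1 mm) it slides past the taper onto the full rod.
- holder: Grey fixed holder: block 70 x 50 x 12 mm with a pocket 46 x 26 mm outside, 34 x 14 mm inside, rim 28 mm and floor 17 mm above the bench. Origin on the bench under its centre. The clip stands in it, axes alike (x the long side). Lift 20 mm to clear.
- pump: Hand dosing pump, fixed. Grey base plate 80 x 190 x 12 mm (y = -180 to 10 mm); on posts a white level barrel, 28 mm diameter, y = -153 to 0, ending in a 29 mm blue collar. Origin on the bench under the collar's open face. The steel plunger rod, part of this body, leaves the collar along +y, 100 mm above the bench, with a 32 mm black knob on its end.
- seat (a point): On the rod's axis in the plane of the collar's face, 100 mm up. +y along the rod to the knob, z up. A flush clip has its bore centre at y = 5 mm here; left hanging it settles about 1.5 mm below the axis. The plunger is stiff (40 N) and stays where it is.
- rod (a point): On the rod's axis, 65 mm from the collar's face (axes as seat), fixed to the barrel. Rod 12 mm in diameter, but for one dark waist, 7 mm diameter, 13 mm long, plus 3 mm tapers each end. The plunger stands differently each time: the waist's centre is anywhere within 25 mm of here along y, unmeasured: look or feel. Knob face 70 mm beyond the waist's centre.
- amber_bottle: Loose amber bottle, 84 mm diameter, 170 mm tall, 0.6 kg; bystander. Origin under its centre.
- vial: Loose white vial, red cap, 28 mm diameter, 55 mm tall; bystander. Origin under its centre.
- beaker: Loose glass beaker, 70 mm diameter, 80 mm tall; bystander. Origin under its centre.
Things that resemble listed ones, but are neither listed nor needed, are in the scene too. What is shaped like the clip but purple or yellow is not meant.

How it is judged (in metres and radians):
On the way, in this order (a step that is already met when the one before it is completed fails the run):
1. the clip is round the rod, through its gap, still at least 20 mm from the collar (x of clip in the frame of seat between -0.004 and 0.004 m and z of clip in the frame of seat between -0.007 and 0.004 m and y of clip in the frame of seat between 0.025 and 0.11 m), for 0.1 s.
2. the clip has been slid along the rod to the collar (x of clip in the frame of seat between -0.004 and 0.004 m and z of clip in the frame of seat between -0.004 and 0.004 m and y of clip in the frame of seat between 0.002 and 0.0075 m), for 0.2 s.
At the end, for the whole second after the job is handed in: The clip encircles the full rod, at rest and released, within 2.5 mm of flush with the blue collar (its bore centre 5 mm from the collar's face), bore centre within 3 mm of the rod's axis (4 mm below), tab within 0.35 rad of upright (x of clip in the frame of seat between -0.003 and 0.003 m and z of clip in the frame of seat between -0.004 and 0.003 m and y of clip in the frame of seat between 0.002 and 0.0075 m and angle between the y axis of clip and the y axis of seat, either way round below 0.2 rad and angle between clip's own z axis and vertical below 0.35 rad and linear speed of clip below 0.02 m/s); the robot touches nothing.
It fails at once if the clip is forced: more than 20 N between clip and pump (contact force between clip and pump above 20 N).
It fails at once if the robot itself pushes the pump with more than 15 N (contact force between any of the arm, the fingers and pump above 15 N).
It fails at once if the amber bottle is shifted by over 20 mm or tipped (distance of amber_bottle from where it was at the start of the episode above 0.02 m or angle between amber_bottle's own z axis and vertical above 0.3 rad).
It fails at once if the vial is shifted by over 20 mm or tipped (distance of vial from where it was at the start of the episode above 0.02 m or angle between vial's own z axis and vertical above 0.3 rad).
It fails at once if the beaker is shifted by over 20 mm or tipped (distance of beaker from where it was at the start of the episode above 0.02 m or angle between beaker's own z axis and vertical above 0.3 rad).
It also fails if it takes over 64 s, if anything falls off the work surface, if the arm or the gripper's body presses on something with over 40 N, if the wrist force passes 120 N, or if a joint passes its speed limit or range.

## Working session

There is one attempt and no reset: what is moved stays moved. The work goes in short steps, Python scripts to look and compute and a tool call to move; the robot and the scene stay as the last step left them, time stands still between calls to the robot, and variables do not carry over. Pictures are saved under pics/ and viewed, and the job is handed in when it is done.

Besides the shell and the picture viewer there is one more tool, called after "Request:" by a JSON object that holds its "fn" and its "kwargs". servo_tool: Moves the arm, as the interface text tells. Shift numbers are shares of 50 mm and turn numbers shares of 90 degrees, none past 1 either way. Its arguments: {"type":"object","properties":{"series":{"type":"array"}},"required":["series"]}

```bash
mkdir -p pics; cat > h.py <<'E'
import numpy as np,cv2
from plant import bot
def snap(c,n):
    im=bot.capture(c); cv2.imwrite(f'pics/{n}.png',cv2.cvtColor(im,cv2.COLOR_RGB2BGR)); return im
def w(c,p,m=None):
    T=np.array((m or bot.camera_model(c))['world_from_camera']); return (T@np.r_[p,1])[:3]
def proj(c,P,m=None):
    m=m or bot.camera_model(c); T=np.linalg.inv(np.array(m['world_from_camera']))
    q=(T[:3,:3]@np.atleast_2d(P).T+T[:3,3:]).T*[1,-1,-1]
    return cv2.projectPoints(q,np.zeros(3),np.zeros(3),np.array(m['mtx'],float),np.array(m['distortion'],float))[0][:,0]
def ray(c,px,m=None):
    m=m or bot.camera_model(c); T=np.array(m['world_from_camera'])
    u=cv2.undistortPoints(np.array([[px]],float),np.array(m['mtx'],float),np.array(m['distortion'],float))[0,0]
    return T[:3,3],T[:3,:3]@np.array([u[0],-u[1],-1])
def plane(c,px,z,m=None):
    o,d=ray(c,px,m); return o+d*(z-o[2])/d[2]
E
python3 - <<'E'
from h import *
print(bot.get_obs())
for c in ['scene','side','wrist']:
    snap(c,c+'0'); print(c,np.round(np.array(bot.camera_model(c)['world_from_camera']),3).tolist())
    for l in ['clip','tab','gap','holder','pump','seat','rod','amber_bottle','vial','beaker']:
        r=bot.pinpoint(c,l); print(l,[(round(d['p'],2),np.round(w(c,d['point']),1).tolist()) for d in r[:4]])
E
```

```text
{'time': 0.0, 'joint_positions': array([-1.47503018e+00,  3.42699866e-01,  1.52501145e+00, -6.49123691e-06,
        1.27537881e+00, -1.45988715e-01]), 'dq': array([ 1.31438929e-04, -4.75397793e-04, -1.49848688e-03, -8.50026263e-05,
        1.73027377e-03, -1.20067006e-03]), 'tau': array([ 2.65236355e-03, -4.31233764e+01, -2.44222873e+01,  7.19693466e-02,
        5.60268725e-02, -1.19150254e-04]), 'tool_pos': array([ 125.67543736, -509.32486783,  226.05876021]), 'tcp_rot': array([-3.14011020e+00, -2.11697707e-04,  2.41756599e-01]), 'contact_force': array([-0.02809643, -0.10579512, -0.84608071]), 'moment': array([-0.02346866, -0.01525462, -0.00480055]), 'grip_width': 92.13442505123356}
scene [[-0.833, -0.403, 0.378, 954.638], [0.553, -0.59, 0.589, 652.581], [-0.015, 0.7, 0.714, 855.944], [0.0, 0.0, 0.0, 1.0]]
clip [(0.82, [442.4, -77.4, 27.6]), (0.8, [416.9, -5.5, 15.9]), (0.73, [450.8, -160.1, 16.4])]
tab [(0.77, [454.7, -162.9, 63.4]), (0.73, [435.5, -75.9, 81.0]), (0.54, [423.7, -2.8, 59.4])]
gap [(0.71, [442.9, -76.1, 0.8]), (0.69, [443.4, -76.1, 32.7]), (0.62, [417.1, 1.1, 5.4]), 
[... 535 characters left out ...]
-74.7, 76.7]), (0.84, [448.1, -160.8, 62.0]), (0.8, [421.6, -5.0, 59.5]), (0.71, [437.1, -72.8, -0.3])]
gap [(0.82, [441.5, -76.5, 31.5]), (0.71, [421.4, -5.6, 12.9])]
holder [(0.69, [437.7, -75.5, -3.2]), (0.24, [693.1, 47.4, -2.6])]
pump [(0.62, [563.5, -58.1, 2.9])]
seat [(0.61, [562.2, -60.7, 99.6])]
rod [(0.86, [577.2, 6.0, 98.8])]
amber_bottle [(0.88, [532.2, 292.7, -4.5])]
vial [(0.53, [693.7, 50.5, -5.3])]
beaker [(0.64, [494.7, -272.9, 1.7]), (0.36, [443.6, -77.7, 33.6])]
wrist [[0.239, 0.932, 0.272, 197.959], [-0.971, 0.23, 0.066, -492.152], [-0.001, -0.28, 0.96, 385.758], [0.0, 0.0, 0.0, 1.0]]
clip []
tab []
gap []
holder []
pump []
seat []
rod []
amber_bottle []
vial []
beaker []
```

```bash
python3 -c "
import cv2
for n in ['scene0','side0']:
    a=cv2.imread(f'pics/{n}.png'); cv2.imwrite(f'pics/{n}b.png',cv2.resize(a,(800,600),interpolation=cv2.INTER_CUBIC))"
```

```text
(no output)
```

View pics/scene0b.png

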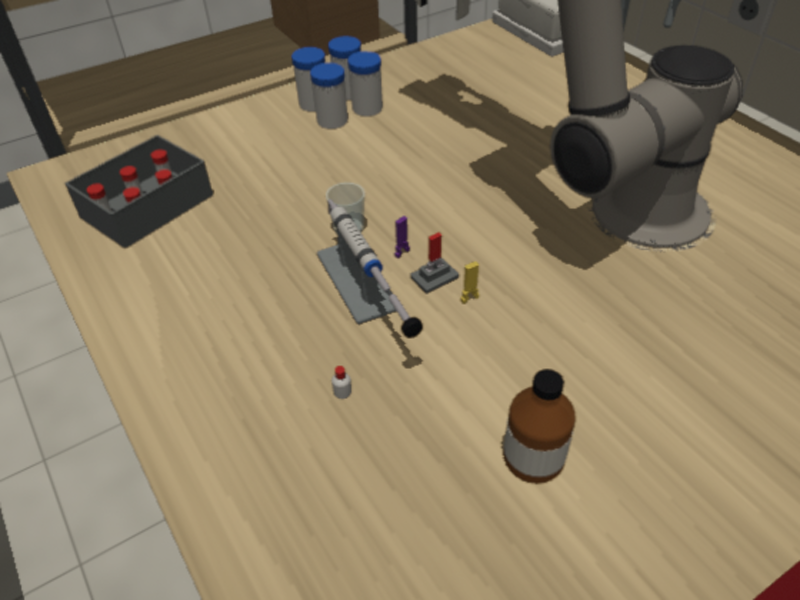

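View pics/side0b.png

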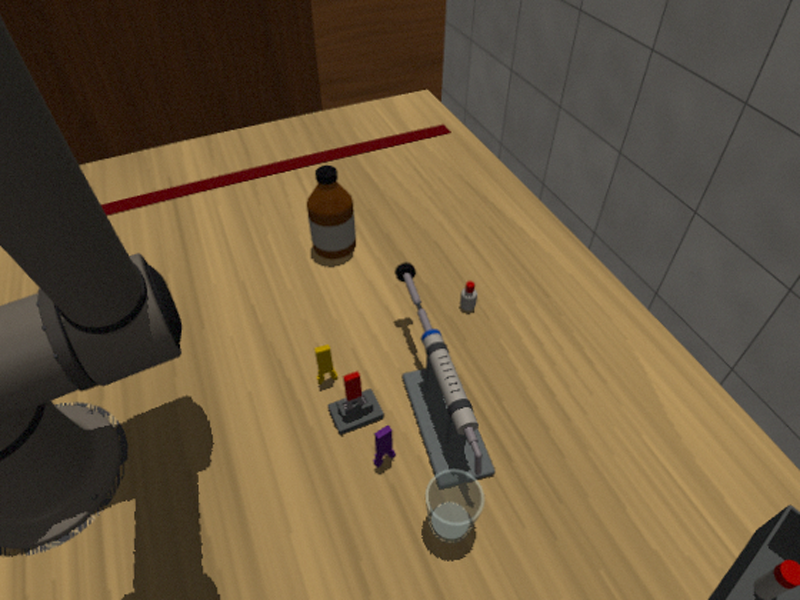

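Request:
{"fn": "servo_tool", "kwargs": {"series": [[1, 0.7, -0.6, -0.1, 0], [1, 0.74, -0.59, -0.09, 0], [1, 0.74, -0.59, -0.09, 0], [1, 0.74, -0.59, -0.09, 0], [1, 0.74, -0.59, -0.09, 0], [1, 0.74, -0.59, -0.09, 0], [1, 0.74, -0.59, -0.09, 0], [1, 0.74, -0.59, -0.09, 0], [1, 0.74, -0.59, -0.09, 0], [1, 0.74, -0.59, -0.09, 0], [1, 0.74, -0.59, -0.09, 0], [1, 0.74, -0.59, -0.09, 0], [1, 0, 0, 0, 0], [1, 0, 0, 0, 0]]}}

```text
time: 3.4
tool_pos: [469.6, -59.8, 281.0]
tcp_rot: [3.141, 0.001, 0.242]
contact_force: [0.1, 0.2, -1.0]
grip_width: 91.6
```

```bash
python3 - <<'E'
from h import *
o=bot.get_obs();print(o['time'],o['tool_pos'],o['tcp_rot'])
c='wrist'
m=bot.camera_model(c);print(np.array(m['mtx']).round().tolist(),np.round(np.array(m['world_from_camera']),3).tolist())
snap(c,'w1')
for l in ['clip','tab','seat','rod','holder']:
        r=bot.pinpoint(c,l); print(l,[(round(d['p'],2),np.round(w(c,d['point'],m),1).tolist()) for d in r[:4]])
a=cv2.imread('pics/w1.png'); cv2.imwrite('pics/w1b.png',cv2.resize(a,(800,600),interpolation=cv2.INTER_CUBIC))
E
```

```text
3.4 [469.64212657 -59.84019352 280.99719513] [3.14142645e+00 7.74034294e-04 2.42406964e-01]
[[316.0, 0.0, 277.0], [0.0, 316.0, 202.0], [0.0, 0.0, 1.0]] [[0.24, 0.932, 0.272, 541.974], [-0.971, 0.23, 0.067, -42.155], [-0.001, -0.28, 0.96, 439.937], [0.0, 0.0, 0.0, 1.0]]
clip [(0.87, [416.9, 2.0, 18.8]), (0.67, [449.7, -159.9, 16.6]), (0.58, [437.5, -78.1, 36.9])]
tab [(0.67, [454.4, -162.2, 61.1]), (0.6, [525.2, 292.2, 0.8]), (0.58, [440.6, -77.4, 80.7])]
seat [(0.93, [565.4, -55.6, 103.1]), (0.36, [437.5, -74.1, 1.6])]
rod [(0.78, [572.9, 3.7, 103.4])]
holder [(0.79, [436.6, -71.9, 0.2])]
```

View pics/w1b.png

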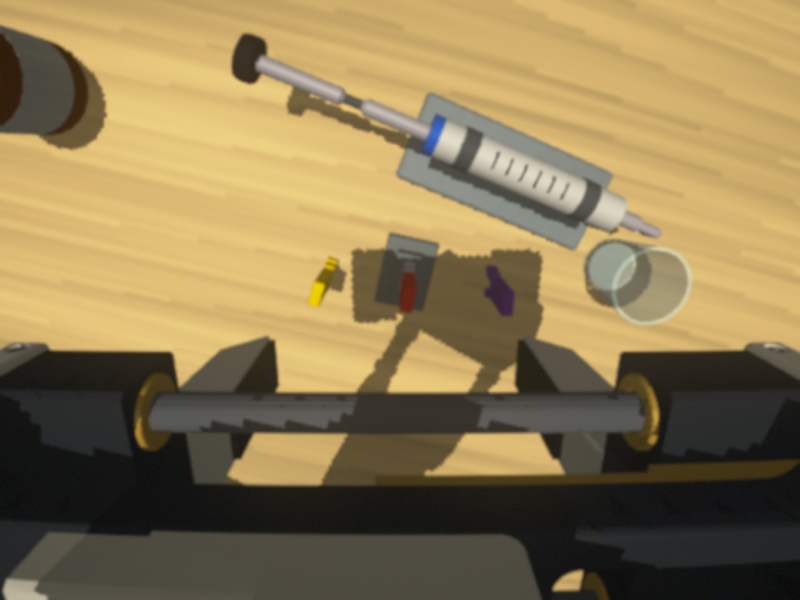

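```bash
python3 - <<'E'
import cv2
a=cv2.imread('pics/w1.png')
cv2.imwrite('pics/w1c.png',cv2.resize(a[155:225,235:335],(800,560),interpolation=cv2.INTER_CUBIC))
cv2.imwrite('pics/w1d.png',cv2.resize(a[20:115,155:325],(800,447),interpolation=cv2.INTER_CUBIC))
E
```

```text
(no output)
```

View pics/w1c.png

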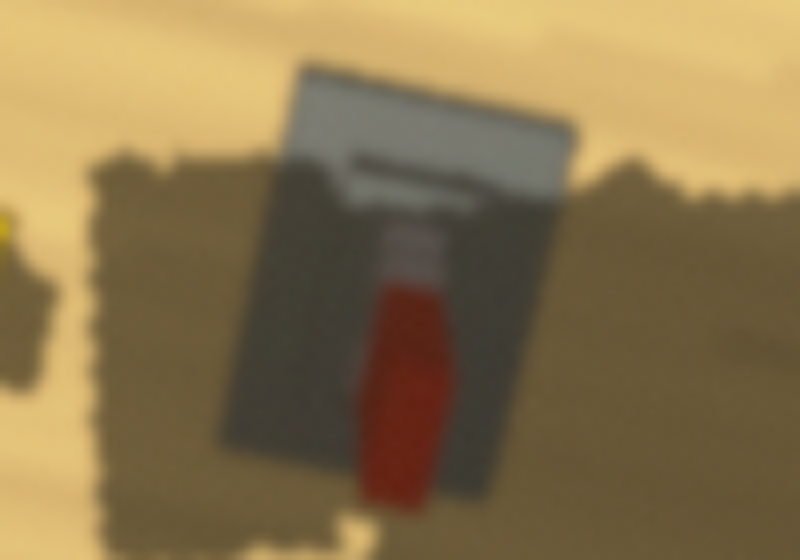

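View pics/w1d.png

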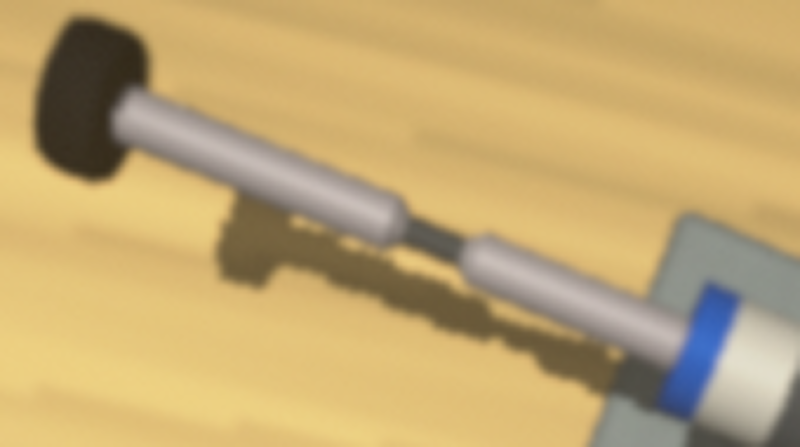

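```bash
python3 - <<'E'
from h import *
m=bot.camera_model('wrist')
f=lambda p,s,o:((np.array(p)+.5)/s-.5+o)
C=np.array([plane('wrist',f(p,8,[235,155]),12,m) for p in [(303,70),(573,130),(487,500),(223,440)]])
print(C.round(1),'centre',C.mean(0))
for a,b in [(3,0),(2,1),(1,0),(2,3)]:
    d=C[b]-C[a]; print(np.hypot(*d[:2]).round(1),np.degrees(np.arctan2(d[1],d[0])).round(1))
s=4.706
P=np.array([plane('wrist',f(p,s,[155,20]),100,m) for p in [(125,112),(385,222),(402,224),(433,239),(464,252),(480,262),(686,342)]])
print(P.round(1))
d=P[0]-P[-1];print(np.degrees(np.arctan2(d[1],d[0])),[np.linalg.norm(p-P[-1]).round(1) for p in P])
# tab top mid: 
T=[plane('wrist',f(p,8,[235,155]),z,m) for p,z in [((393,505),95),((411,290),50)]];print(T)
E
```

```text
[[ 472.5  -53.    12. ]
 [ 473.5 -100.4   12. ]
 [ 405.  -103.1   12. ]
 [ 404.8  -54.6   12. ]] centre [438.93745021 -77.78802047  12.        ]
67.7 1.4
68.5 2.2
47.5 91.2
48.4 90.3
[[582.4  65.5 100. ]
 [573.5   7.3 100. ]
 [574.    3.6 100. ]
 [572.5  -3.5 100. ]
 [571.5 -10.5 100. ]
 [570.4 -14.3 100. ]
 [564.9 -61.5 100. ]]
82.1832670796313 [np.float64(128.2), np.float64(69.3), np.float64(65.8), np.float64(58.6), np.float64(51.5), np.float64(47.5), np.float64(0.0)]
[array([427.5943458 , -78.43601215,  95.        ]), array([448.46393989, -77.04008753,  50.        ])]
```

Request:
{"fn": "servo_tool", "kwargs": {"series": [[0.5, 0, 0, 0, 0.067], [0.5, 0, 0, 0, 0.067], [0.5, -0.156, 0.085, 0.7, 0], [0.5, -0.156, 0.085, 0.7, 0], [0.5, -0.156, 0.085, 0.7, 0], [0.5, -0.156, 0.085, 0.7, 0], [0.5, 0, 0, 0, 0]]}}

```text
time: 4.58
tool_pos: [437.4, -77.7, 139.6]
tcp_rot: [-3.14, 0.005, 0.03]
contact_force: [0.2, 0.2, -0.1]
grip_width: 45.7
```

```bash
python3 - <<'E'
from h import *
o=bot.get_obs();print(o['time'],o['tool_pos'],o['tcp_rot'])
c='wrist'
m=bot.camera_model(c)
snap(c,'w2')
for l in ['clip','tab']:
        r=bot.pinpoint(c,l); print(l,[(round(d['p'],2),np.round(w(c,d['point'],m),1).tolist()) for d in r[:4]])
a=cv2.imread('pics/w2.png'); cv2.imwrite('pics/w2b.png',cv2.resize(a,(800,600),interpolation=cv2.INTER_CUBIC))
# other cameras: red tab
for c in ['scene','side']:
    im=snap(c,c+'2'); h=cv2.cvtColor(im,cv2.COLOR_RGB2HSV)
E
```

```text
4.575 [437.39350417 -77.66319281 139.63253287] [-3.13975182  0.00495584  0.02984746]
clip [(0.98, [449.3, -161.6, 17.4]), (0.75, [436.6, -78.0, 33.9]), (0.58, [417.5, 0.7, 17.6])]
tab [(0.93, [437.3, -76.3, 81.4]), (0.85, [457.0, -164.3, 62.3]), (0.77, [422.7, -0.6, 57.1])]
```

View pics/w2b.png

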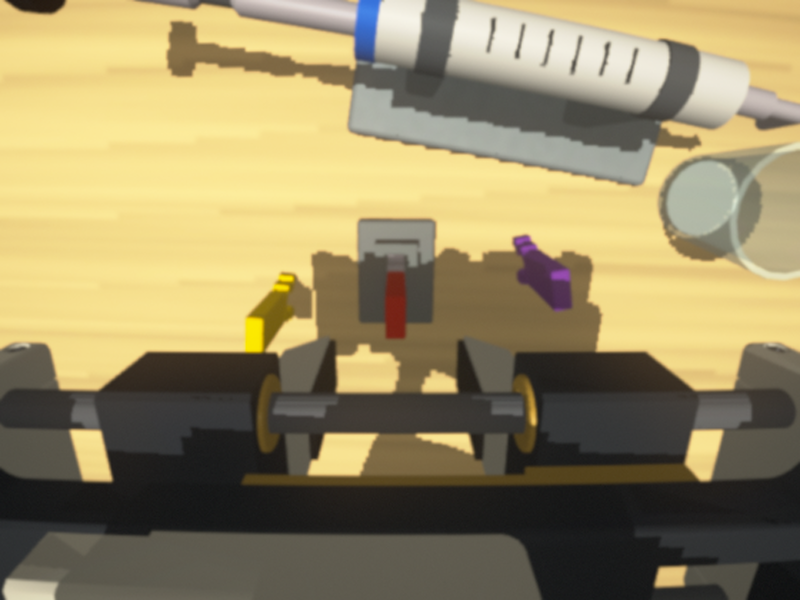

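Request:
{"fn": "servo_tool", "kwargs": {"series": [[0.5, 0.02, 0, 0.5, 0], [0.5, 0, 0, 0.5, 0], [0.5, 0, 0, 0.4, 0], [0.5, 0, 0, 0.22, 0], [0.5, 0, 0, 0, 0], [0.15, 0, 0, 0, 0], [0, 0, 0, 0, 0], [0, 0, 0, 0, 0], [0, 0, 0, 0, 0], [0, 0, 0, 0, 0]]}}

```text
time: 6.08
tool_pos: [440.4, -77.7, 60.3]
tcp_rot: [3.141, -0.0, 0.031]
contact_force: [0.4, -0.0, 1.6]
grip_width: 10.0
```

```bash
python3 - <<'E'
from h import *
o=bot.get_obs();print(o['time'],o['tool_pos'],o['tcp_rot'],o['contact_force'],o['moment'],o['grip_width'])
c='wrist'
snap(c,'w3')
a=cv2.imread('pics/w3.png'); cv2.imwrite('pics/w3b.png',cv2.resize(a,(800,600),interpolation=cv2.INTER_CUBIC))
E
```

```text
6.075 [440.40577226 -77.68766035  60.32864873] [ 3.14143223e+00 -1.96890501e-04  3.13077403e-02] [ 0.44287416 -0.04295369  1.63461838] [ 0.01929338  0.05371961 -0.01987451] 9.95555007688137
```

View pics/w3b.png

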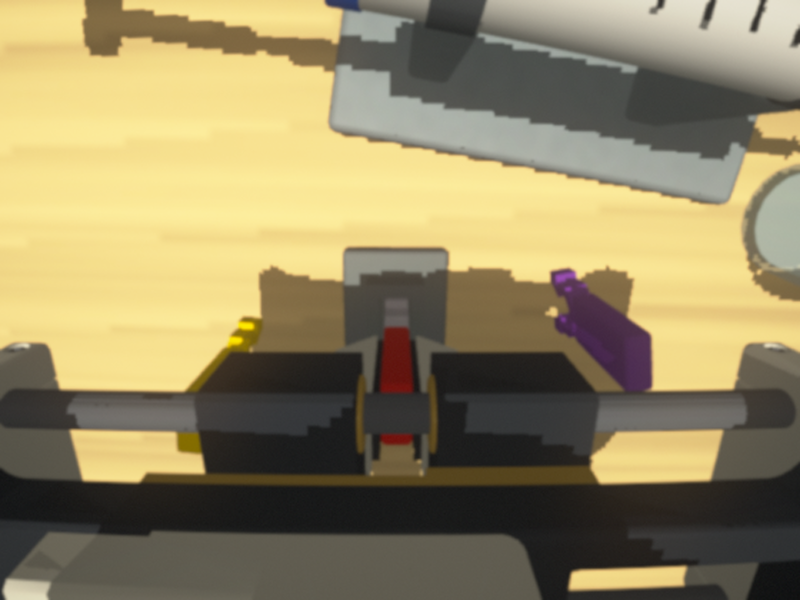

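Request:
{"fn": "servo_tool", "kwargs": {"series": [[0, 0, 0, -0.2, 0], [0, 0, 0, -0.4, 0], [0, 0, 0, -0.5, 0], [0, 0, 0, -0.5, 0], [0, 0, 0, -0.54, 0], [0, 0, 0, 0, 0.053], [0, 0, 0, 0, 0.053], [0, 0.3, -0.3, 0, 0], [0, 0.5, -0.5, 0, 0], [0, 0.5, -0.5, 0, 0], [0, 0.4, -0.4, 0, 0], [0, 0.3, -0.13, 0, 0], [0, 0, 0, 0, 0], [0, 0, 0, 0, 0]]}}

```text
time: 7.88
tool_pos: [551.0, -0.7, 167.3]
tcp_rot: [3.141, 0.001, -0.135]
contact_force: [-0.3, -0.1, -0.1]
grip_width: 10.1
```

```bash
python3 - <<'E'
from h import *
o=bot.get_obs();print(o['time'],o['tool_pos'],o['tcp_rot'],o['contact_force'],o['moment'],o['grip_width'])
for c in ['wrist','scene','side']:
    snap(c,c[0]+'4')
    for l in ['clip','tab','rod','seat','gap']:
        r=bot.pinpoint(c,l); print(l,[(round(d['p'],2),np.round(w(c,d['point']),1).tolist()) for d in r[:4]])
a=cv2.imread('pics/w4.png'); cv2.imwrite('pics/w4b.png',cv2.resize(a,(800,600),interpolation=cv2.INTER_CUBIC))
E
```

```text
7.875 [550.96681284  -0.65659703 167.26402269] [ 3.14135867e+00  8.53173869e-04 -1.35327530e-01] [-0.31054635 -0.12015032 -0.09500963] [0.00216191 0.01511112 0.02492855] 10.130025681782644
clip [(0.9, [546.8, -2.9, 141.1]), (0.59, [449.8, -163.2, 12.8])]
tab [(0.95, [455.0, -166.6, 61.9]), (0.89, [548.0, -2.0, 187.6]), (0.51, [420.7, -1.6, 58.6])]
rod [(0.73, [489.5, -276.9, 1.7]), (0.62, [570.6, 4.2, 105.2])]
seat [(0.93, [564.4, -54.8, 101.5]), (0.49, [492.8, -273.7, 4.2])]
gap [(0.61, [551.7, 1.6, 136.7]), (0.56, [448.1, -159.0, 15.5])]
clip [(0.63, [551.2, -1.9, 137.5]), (0.54, [416.2, -5.6, 15.1])]
tab [(0.69, [424.0, 0.1, 59.3]), (0.5, [550.5, -4.6, 185.4])]
rod [(0.86, [571.9, 7.3, 104.1])]
seat [(0.89, [563.9, -62.1, 103.2])]
gap [(0.6, [551.9, -4.2, 139.4]), (0.51, [416.0, -1.0, 4.6])]
clip [(0.73, [451.4, -159.2, 16.7]), (0.64, [553.7, -0.9, 141.1]), (0.64, [418.0, -0.7, 15.4])]
tab [(0.53, [452.3, -159.5, 59.8])]
rod [(0.69, [576.8, 7.0, 100.8])]
seat [(0.8, [563.1, -58.6, 96.3])]
gap [(0.57, [693.9, 49.7, -4.3]), (0.54, [452.5, -160.5, 6.5]), (0.52, [422.3, -4.8, 14.4]), (0.4, [548.9, 2.4, 134.2])]
```

View pics/w4b.png

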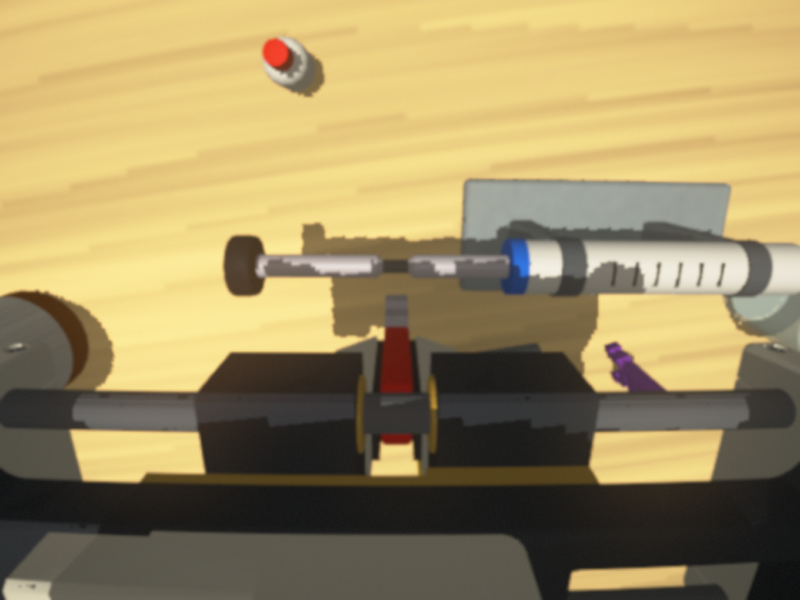

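```bash
python3 - <<'E'
import cv2
a=cv2.imread('pics/w4.png')
cv2.imwrite('pics/w4c.png',cv2.resize(a[200:320,235:325],(600,800),interpolation=cv2.INTER_CUBIC)[:600])
cv2.imwrite('pics/w4e.png',cv2.resize(a[165:210,155:375],(800,164),interpolation=cv2.INTER_CUBIC))
for n,(x,y) in {'s4':(0,0)}.items(): pass
E
python3 - <<'E'
from h import *
for c,n in [('scene','s4')]:
    print(proj('scene',[[551,-.7,140],[572,-3,100]]),proj('side',[[551,-.7,140],[572,-3,100]]))
E
```

```text
[[281.17004539 187.88692896]
 [272.76082956 204.85733695]] [[283.39104715 204.16156576]
 [292.80068798 215.15411797]]
```

View pics/w4c.png

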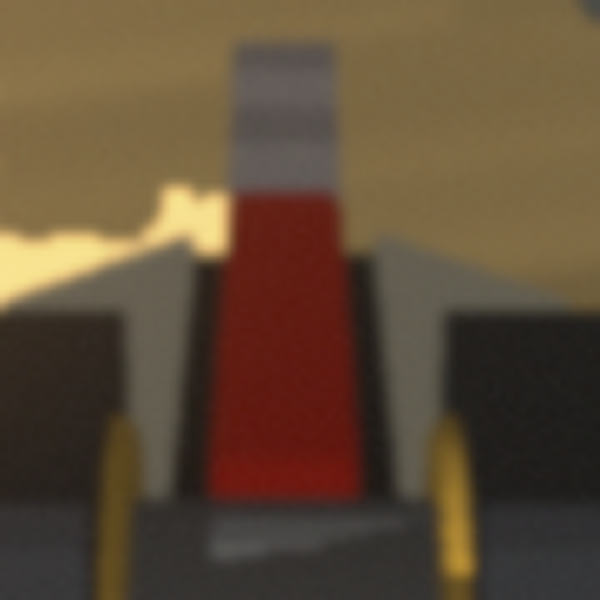

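View pics/w4e.png

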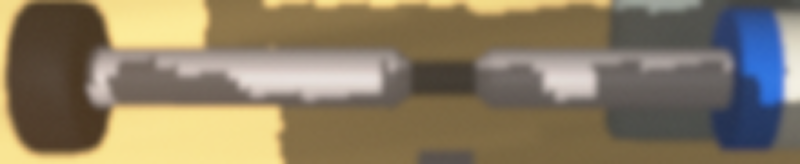

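```bash
python3 - <<'E'
import cv2
a=cv2.imread('pics/w4.png')
cv2.imwrite('pics/w4f.png',cv2.resize(a[260:320,240:320],(800,600),interpolation=cv2.INTER_CUBIC))
E
python3 - <<'E'
from h import *
m=bot.camera_model('wrist'); o=bot.get_obs(); t=o['tool_pos']; yaw=-.1353
xt=np.array([np.cos(yaw),np.sin(yaw)]); yt=np.array([np.sin(yaw),-np.cos(yaw)])
def tf(P): d=P[:2]-t[:2]; return (d@xt).round(2),(d@yt).round(2)
f=lambda p,s,o:((np.array(p)+.5)/s-.5+o)
zb=t[2]-27.3
for nm,p,z,x in [('tabbot',(287,192),12,11),('foot',(284,42),-16,15.5),('toptabfront',(287,460),62,11)]:
    X,Y=tf(plane('wrist',f(p,6.667,[235,200]),zb+z,m)); print(nm,'clip x=',X-x,'y',Y)
print('back', tf(plane('wrist',f((397,443),800/560,[0,0]),zb+62,m)))
s=800/220
for nm,p in [('L',(95,77)),('shL',(385,77)),('waist',(443,77)),('shR',(500,77)),('collar',(735,77))]:
    P=plane('wrist',f(p,s,[155,165]),100,m);print(nm,P.round(1),tf(P))
E
```

```text
tabbot clip x= -3.55 y 0.71
foot clip x= -2.74 y 0.43
toptabfront clip x= -3.13 y 0.67
back (np.float64(-13.3), np.float64(0.73))
L [582.1  66.8 100. ] (np.float64(20.95), np.float64(-70.76))
shL [574.1   8.4 100. ] (np.float64(20.89), np.float64(-11.82))
waist [572.5  -3.2 100. ] (np.float64(20.89), np.float64(-0.1))
shR [570.9 -14.6 100. ] (np.float64(20.89), np.float64(11.42))
collar [564.5 -61.8 100. ] (np.float64(20.93), np.float64(59.08))
```

View pics/w4f.png

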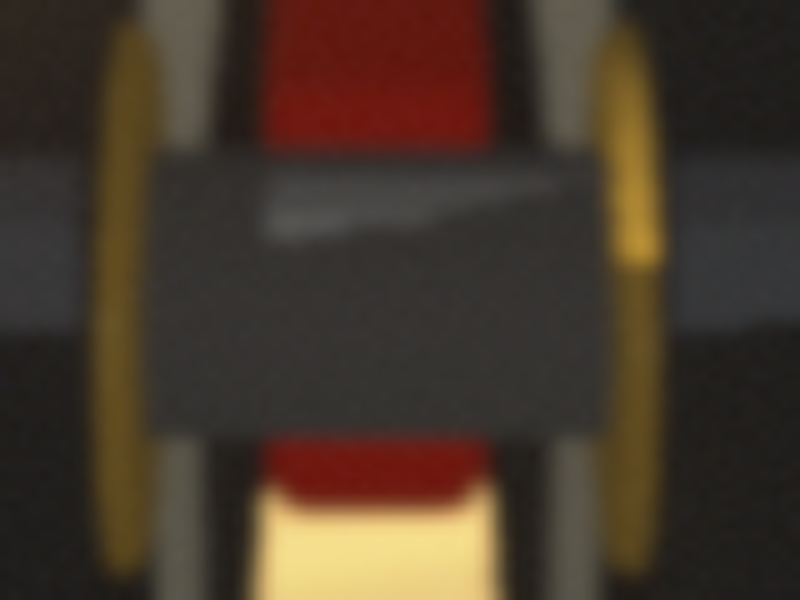

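Request:
{"fn": "servo_tool", "kwargs": {"series": [[0, 0.24, -0.006, 0, 0], [0, 0.236, -0.006, 0.1, 0], [0, 0, 0, 0.2, 0], [0, 0, 0, 0, 0], [0, 0, 0, 0, 0]]}}

```text
time: 9.4
tool_pos: [575.1, -3.1, 152.0]
tcp_rot: [3.141, 0.001, -0.135]
contact_force: [-1.0, -0.3, -0.2]
grip_width: 9.7
```

```bash
python3 - <<'E'
from h import *
o=bot.get_obs();print(o['time'],o['tool_pos'],o['tcp_rot'],o['contact_force'],o['moment'],o['grip_width'])
for c in ['wrist','scene','side']:
    snap(c,c[0]*2+'5')
W=cv2.imread('pics/ww5.png'); S=cv2.imread('pics/ss5.png')
P=o['tool_pos']-[0,0,27]
E
python3 - <<'E'
from h import *
import os
a=cv2.imread('pics/ww5.png');print(os.listdir('pics'))
out=[cv2.resize(a[150:320,200:360],(800,600)) ]
cv2.imwrite('pics/w5b.png',cv2.resize(a,(800,600)))
E
```

```text
9.4 [575.14850567  -3.05181512 151.96833944] [ 3.14148578e+00  6.54663162e-04 -1.35176735e-01] [-1.03536211 -0.31422774 -0.19295907] [0.03446844 0.04361445 0.03167894] 9.712873116342646
['w1b.png', 'w2.png', 'side0b.png', 'scene2.png', 'w4e.png', 's4.png', 'side2.png', 'w3b.png', 'w1d.png', 'ww5.png', 'side0.png', 'wrist0.png', 'w4.png', 'w2b.png', 'scene0.png', 'w4f.png', 'w1c.png', 'scene0b.png', 'ss5.png', 'w3.png', 'w4b.png', 'w1.png', 'w4c.png']
```

View pics/w5b.png

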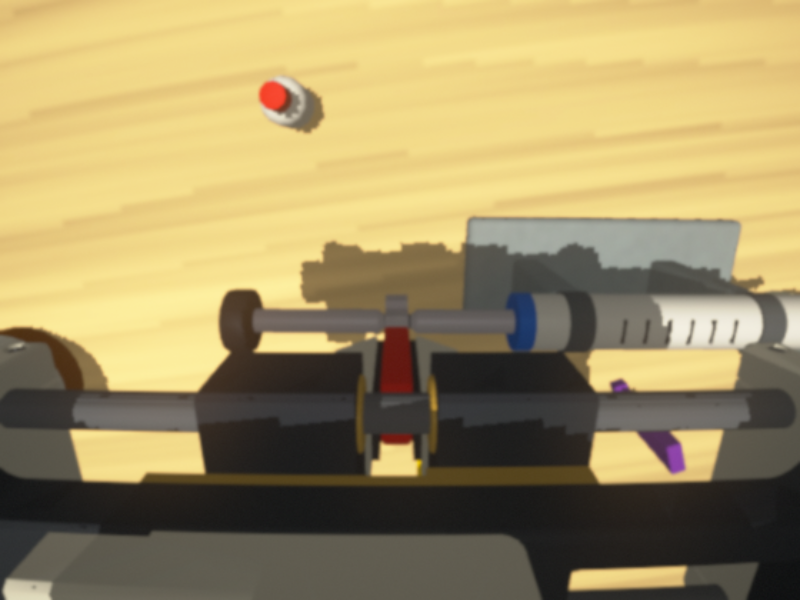

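```bash
python3 - <<'E'
from h import *
snap('scene','sc5')
for n,c,k in [('ss5','side','a'),('sc5','scene','b')]:
    a=cv2.imread(f'pics/{n}.png'); p=proj(c,[[572.5,-3,115]])[0].astype(int);print(p)
    cv2.imwrite(f'pics/x5{k}.png',cv2.resize(a[p[1]-38:p[1]+37,p[0]-50:p[0]+50],(800,600),interpolation=cv2.INTER_CUBIC))
E
```

```text
[293 210]
[272 199]
```

View pics/x5a.png

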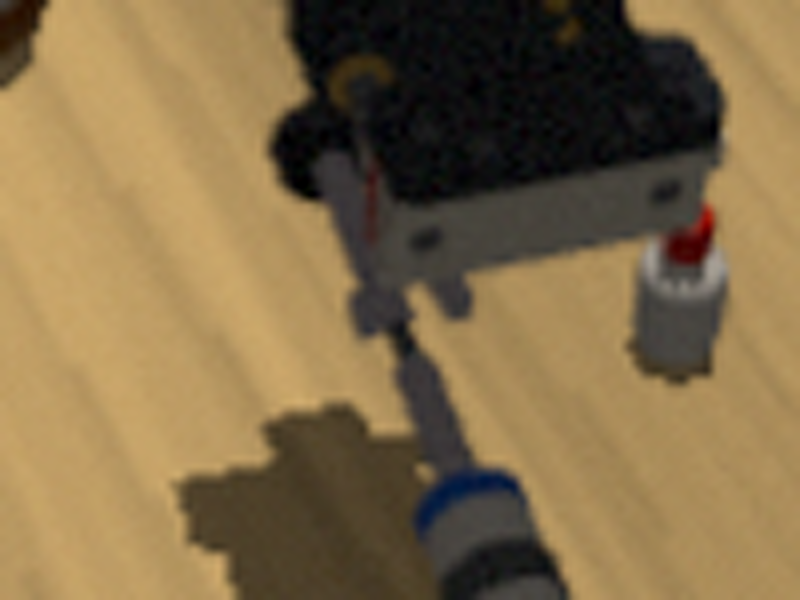

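View pics/x5b.png

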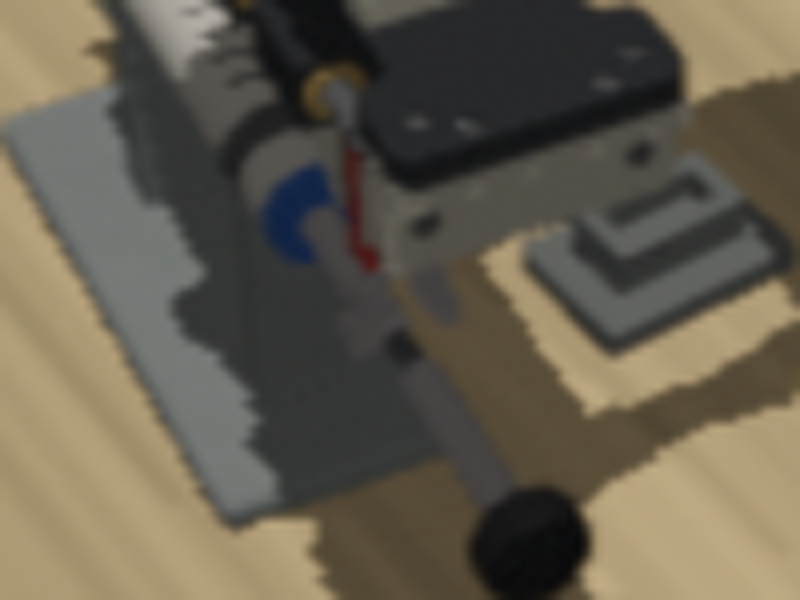

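Request:
{"fn": "servo_tool", "kwargs": {"series": [[0, 0, 0, 0.1, 0], [0, 0, 0, 0.06, 0], [0, 0, 0, 0.04, 0], [0, 0, 0, 0.03, 0], [0, 0, 0, 0, 0]]}}

```text
time: 10.22
tool_pos: [575.4, -3.1, 140.6]
tcp_rot: [3.142, 0.0, -0.135]
contact_force: [0.4, -0.3, -0.1]
grip_width: 9.5
```

Request:
{"fn": "servo_tool", "kwargs": {"series": [[0, 0, 0, 0.03, 0], [0, 0, 0, 0.03, 0], [0, 0, 0, 0, 0]]}}

```text
time: 10.6
tool_pos: [575.3, -3.1, 137.5]
tcp_rot: [3.142, 0.0, -0.135]
contact_force: [-0.3, 0.6, -0.8]
grip_width: 9.9
```

Request:
{"fn": "servo_tool", "kwargs": {"series": [[0, 0, 0, 0.03, 0], [0, 0, 0, 0.03, 0], [0, 0, 0, 0, 0]]}}

```text
time: 10.98
tool_pos: [575.3, -3.1, 134.5]
tcp_rot: [3.141, 0.0, -0.135]
contact_force: [-0.2, -0.4, -0.7]
grip_width: 9.5
```

Request:
{"fn": "servo_tool", "kwargs": {"series": [[0, 0, 0, 0.03, 0], [0, 0, 0, 0.02, 0], [0, 0, 0, 0, 0]]}}

```text
time: 11.35
tool_pos: [575.2, -3.1, 132.0]
tcp_rot: [3.141, 0.001, -0.135]
contact_force: [-0.7, 0.5, -0.1]
grip_width: 9.5
```

Request:
{"fn": "servo_tool", "kwargs": {"series": [[0, 0, 0, 0.02, 0], [0, 0, 0, 0.02, 0], [0, 0, 0, 0, 0]]}}

```text
time: 11.72
tool_pos: [575.5, -3.1, 130.2]
tcp_rot: [3.141, -0.0, -0.135]
contact_force: [0.2, 0.4, -1.5]
grip_width: 9.6
```

Request:
{"fn": "servo_tool", "kwargs": {"series": [[0, 0, 0, 0.02, 0], [0, 0, 0, 0.02, 0], [0, 0, 0, 0.02, 0], [0, 0, 0, 0, 0]]}}

```text
time: 12.22
tool_pos: [575.4, -3.1, 127.1]
tcp_rot: [3.141, 0.0, -0.135]
contact_force: [-0.5, 0.0, -1.0]
grip_width: 10.1
```

Passed the lips without contact. Now feel for the bore's back.

Request:
{"fn": "servo_tool", "kwargs": {"series": [[0, 0, 0, 0.02, 0], [0, 0, 0, 0.02, 0], [0, 0, 0, 0, 0]]}}

```text
time: 12.6
tool_pos: [575.4, -3.1, 125.1]
tcp_rot: [3.142, 0.0, -0.135]
contact_force: [-0.7, 1.0, -0.7]
grip_width: 9.8
```

Request:
{"fn": "servo_tool", "kwargs": {"series": [[0, 0, 0, 0.01, 0], [0, 0, 0, 0.01, 0], [0, 0, 0, 0, 0]]}}

```text
time: 12.98
tool_pos: [575.4, -3.1, 124.1]
tcp_rot: [3.142, 0.0, -0.135]
contact_force: [-0.1, -0.3, -1.4]
grip_width: 9.2
```

Request:
{"fn": "servo_tool", "kwargs": {"series": [[0, 0, 0, 0.01, 0], [0, 0, 0, 0.01, 0], [0, 0, 0, 0, 0]]}}

```text
time: 13.35
tool_pos: [575.4, -3.1, 123.1]
tcp_rot: [3.142, 0.0, -0.135]
contact_force: [-0.9, 0.4, -0.5]
grip_width: 9.8
```

Request:
{"fn": "servo_tool", "kwargs": {"series": [[0, 0, 0, 0.01, 0], [0, 0, 0, 0.01, 0], [0, 0, 0, 0, 0]]}}

```text
time: 13.72
tool_pos: [575.4, -3.1, 122.3]
tcp_rot: [3.142, -0.0, -0.135]
contact_force: [-0.6, -0.8, 1.1]
grip_width: 9.7
```

Request:
{"fn": "servo_tool", "kwargs": {"series": [[0, 0, 0, 0.01, 0], [0, 0, 0, 0, 0]]}}

```text
time: 13.98
tool_pos: [575.5, -3.1, 122.1]
tcp_rot: [3.142, -0.0, -0.135]
contact_force: [-2.4, 1.2, 4.8]
grip_width: 9.8
```

Request:
{"fn": "servo_tool", "kwargs": {"series": [[0, 0, 0, -0.05, 0], [0, 0, 0, -0.042, 0], [0, 0, 0, 0, 0]]}}

```text
time: 14.35
tool_pos: [575.5, -3.1, 126.3]
tcp_rot: [3.142, -0.0, -0.135]
contact_force: [0.1, 1.0, -0.0]
grip_width: 9.6
```

Request:
{"fn": "servo_tool", "kwargs": {"series": [[0, 0.02, 0, 0, 0], [0, 0.02, 0, 0, 0], [0, 0.01, 0, 0, 0], [0, 0, 0, 0, 0]]}}

```text
time: 14.85
tool_pos: [577.9, -3.4, 126.2]
tcp_rot: [3.142, 0.0, -0.135]
contact_force: [0.3, -0.6, -0.7]
grip_width: 9.8
```

Request:
{"fn": "servo_tool", "kwargs": {"series": [[0, 0.01, 0, 0, 0], [0, 0.01, 0, 0, 0], [0, 0, 0, 0, 0]]}}

```text
time: 15.22
tool_pos: [578.2, -3.5, 126.1]
tcp_rot: [3.141, 0.002, -0.135]
contact_force: [-3.5, -0.2, 1.0]
grip_width: 9.6
```

Request:
{"fn": "servo_tool", "kwargs": {"series": [[0, 0.01, 0, 0, 0], [0, 0, 0, 0, 0]]}}

```text
time: 15.48
tool_pos: [578.4, -3.5, 126.1]
tcp_rot: [3.141, 0.002, -0.135]
contact_force: [-4.9, 0.2, 2.0]
grip_width: 9.9
```

Request:
{"fn": "servo_tool", "kwargs": {"series": [[0, -0.04, 0, 0, 0], [0, -0.04, 0, 0, 0], [0, -0.04, 0, 0, 0], [0, -0.026, 0, 0, 0], [0, 0, 0, 0, 0]]}}

```text
time: 16.1
tool_pos: [572.2, -2.6, 126.4]
tcp_rot: [3.142, -0.0, -0.135]
contact_force: [-0.0, -0.2, -0.4]
grip_width: 9.7
```

Request:
{"fn": "servo_tool", "kwargs": {"series": [[0, -0.02, 0, 0, 0], [0, -0.02, 0, 0, 0], [0, 0, 0, 0, 0]]}}

```text
time: 16.48
tool_pos: [570.1, -2.4, 126.3]
tcp_rot: [3.142, -0.0, -0.135]
contact_force: [0.1, 0.3, -0.9]
grip_width: 9.7
```

Request:
{"fn": "servo_tool", "kwargs": {"series": [[0, -0.01, 0, 0, 0], [0, -0.01, 0, 0, 0], [0, 0, 0, 0, 0]]}}

```text
time: 16.85
tool_pos: [569.7, -2.3, 126.4]
tcp_rot: [3.142, -0.001, -0.135]
contact_force: [3.4, -0.2, -3.3]
grip_width: 10.0
```

Request:
{"fn": "servo_tool", "kwargs": {"series": [[0, 0.05, 0, 0, 0], [0, 0.048, 0, 0, 0], [0, 0, 0.02, 0, 0], [0, 0, 0.02, 0, 0], [0, 0, 0, 0, 0]]}}

```text
time: 17.48
tool_pos: [573.6, -5.0, 126.3]
tcp_rot: [3.141, 0.0, -0.135]
contact_force: [0.5, 0.2, -0.6]
grip_width: 9.7
```

Request:
{"fn": "servo_tool", "kwargs": {"series": [[0, 0, 0.02, 0, 0], [0, 0, 0.02, 0, 0], [0, 0, 0, 0, 0]]}}

```text
time: 17.85
tool_pos: [573.5, -7.0, 126.3]
tcp_rot: [3.141, -0.0, -0.135]
contact_force: [0.9, -1.1, -0.4]
grip_width: 9.8
```

Request:
{"fn": "servo_tool", "kwargs": {"series": [[0, 0, 0.02, 0, 0], [0, 0, 0.02, 0, 0], [0, 0, 0.02, 0, 0], [0, 0, 0, 0, 0]]}}

```text
time: 18.35
tool_pos: [573.1, -9.9, 126.3]
tcp_rot: [3.142, -0.0, -0.135]
contact_force: [0.0, -0.3, -0.7]
grip_width: 9.8
```

Request:
{"fn": "servo_tool", "kwargs": {"series": [[0, 0, 0.02, 0, 0], [0, 0, 0.02, 0, 0], [0, 0, 0.02, 0, 0], [0, 0, 0, 0, 0]]}}

```text
time: 18.85
tool_pos: [572.7, -12.9, 126.3]
tcp_rot: [3.141, -0.0, -0.135]
contact_force: [-0.8, 0.6, -0.7]
grip_width: 9.8
```

Request:
{"fn": "servo_tool", "kwargs": {"series": [[0, 0, 0.06, 0, 0], [0, 0, 0.06, 0, 0], [0, 0, 0.06, 0, 0], [0, 0, 0.06, 0, 0], [0, 0, 0, 0, 0]]}}

```text
time: 19.48
tool_pos: [571.1, -25.0, 126.3]
tcp_rot: [3.141, -0.0, -0.136]
contact_force: [-0.5, 0.4, 0.0]
grip_width: 10.1
```

Request:
{"fn": "servo_tool", "kwargs": {"series": [[0, 0, 0.06, 0, 0], [0, 0, 0.06, 0, 0], [0, 0, 0.06, 0, 0], [0, 0, 0.06, 0, 0], [0, 0, 0, 0, 0]]}}

```text
time: 20.1
tool_pos: [569.5, -36.9, 126.3]
tcp_rot: [3.141, -0.0, -0.136]
contact_force: [0.9, -0.8, -0.7]
grip_width: 10.3
```

```bash
python3 - <<'E'
from h import *
o=bot.get_obs();print(o['time'],o['tool_pos'],o['tcp_rot'],o['contact_force'],o['moment'])
m=bot.camera_model('wrist'); snap('wrist','w6')
a=cv2.imread('pics/w6.png'); cv2.imwrite('pics/w6b.png',cv2.resize(a[200:300,220:353],(800,600),interpolation=cv2.INTER_CUBIC))
E
```

```text
20.1 [569.45901908 -36.85440385 126.32243429] [ 3.14149175e+00 -1.02904860e-04 -1.35551308e-01] [ 0.94931508 -0.77746443 -0.69724286] [ 0.06841385  0.09165284 -0.00287979]
```

View pics/w6b.png

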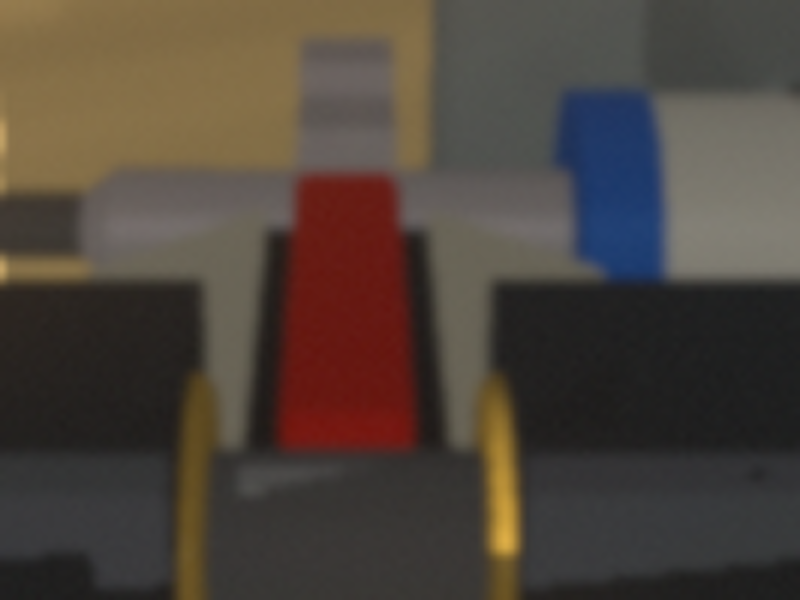

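Request:
{"fn": "servo_tool", "kwargs": {"series": [[0, 0, 0.06, 0, 0], [0, 0, 0.06, 0, 0], [0, 0, 0.06, 0, 0], [0, 0, 0.06, 0, 0], [0, 0, 0.04, 0, 0], [0, 0, 0, 0, 0]]}}

```text
time: 20.9
tool_pos: [567.5, -50.6, 126.3]
tcp_rot: [3.142, -0.0, -0.135]
contact_force: [-0.5, -0.4, -1.1]
grip_width: 9.8
```

Request:
{"fn": "servo_tool", "kwargs": {"series": [[0, 0, 0.03, 0, 0], [0, 0, 0.02, 0, 0], [0, 0, 0, 0, 0]]}}

```text
time: 21.28
tool_pos: [567.2, -53.0, 126.3]
tcp_rot: [3.141, -0.0, -0.135]
contact_force: [1.0, 0.6, -0.6]
grip_width: 10.3
```

Request:
{"fn": "servo_tool", "kwargs": {"series": [[0, 0, 0.02, 0, 0], [0, 0, 0, 0, 0]]}}

```text
time: 21.52
tool_pos: [567.1, -54.0, 126.3]
tcp_rot: [3.142, -0.0, -0.135]
contact_force: [0.0, 0.4, 0.2]
grip_width: 10.1
```

Request:
{"fn": "servo_tool", "kwargs": {"series": [[0, 0, 0.014, 0, 0], [0, 0, 0, 0, 0]]}}

```text
time: 21.78
tool_pos: [567.0, -54.6, 126.3]
tcp_rot: [3.142, -0.0, -0.135]
contact_force: [-0.8, 0.2, -0.6]
grip_width: 10.4
```

Request:
{"fn": "servo_tool", "kwargs": {"series": [[0, 0, 0.014, 0, 0], [0, 0, 0, 0, 0]]}}

```text
time: 22.02
tool_pos: [567.0, -54.8, 126.3]
tcp_rot: [-3.141, -0.0, -0.135]
contact_force: [0.9, 4.2, -0.1]
grip_width: 9.7
```

Request:
{"fn": "servo_tool", "kwargs": {"series": [[0, 0, -0.008, 0.012, 0], [0, 0, 0, 0.012, 0], [0, 0, 0, 0, 0]]}}

```text
time: 22.4
tool_pos: [567.1, -54.8, 125.2]
tcp_rot: [-3.141, -0.0, -0.135]
contact_force: [0.6, 3.5, 1.5]
grip_width: 9.7
```

Request:
{"fn": "servo_tool", "kwargs": {"series": [[0.13, 0, 0, 0, 0], [0.16, 0, 0, 0, 0], [0.25, 0, 0, 0, 0], [0.35, 0, 0, 0, 0], [0.35, 0, 0, 0, 0]]}}

```text
time: 23.02
tool_pos: [567.0, -55.0, 125.1]
tcp_rot: [3.141, 0.0, -0.135]
contact_force: [0.2, -1.3, -0.7]
grip_width: 31.7
```

```bash
python3 - <<'E'
from h import *
o=bot.get_obs();print(o['time'],o['tool_pos'],o['tcp_rot'],o['contact_force'],o['grip_width'])
m=bot.camera_model('wrist'); snap('wrist','w7')
a=cv2.imread('pics/w7.png'); cv2.imwrite('pics/w7b.png',cv2.resize(a[180:330,180:380],(800,600),interpolation=cv2.INTER_CUBIC))
E
```

```text
23.025 [566.9551877  -54.99949895 125.07674082] [ 3.14138580e+00  1.21783423e-05 -1.35175668e-01] [ 0.21020039 -1.27937882 -0.66222593] 31.66115985043054
```

View pics/w7b.png

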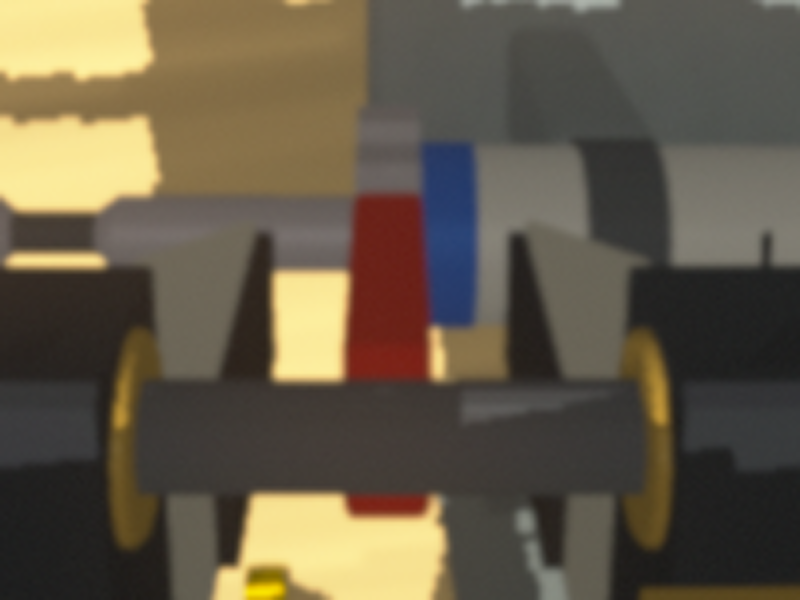

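Request:
{"fn": "servo_tool", "kwargs": {"series": [[0.4, 0, 0, -0.1, 0], [0.4, 0, 0, -0.3, 0], [0.4, 0, 0, -0.5, 0], [0.4, 0, 0, -0.6, 0], [0.4, 0, 0, -0.6, 0], [0.4, -0.3, 0, -0.4, 0], [0.4, -0.5, 0, 0, 0], [0.4, 0, 0, 0, 0], [0.4, 0, 0, 0, 0]]}}

```text
time: 24.2
tool_pos: [527.9, -49.7, 250.8]
tcp_rot: [3.141, -0.001, -0.135]
contact_force: [0.4, -0.1, 0.6]
grip_width: 36.7
```

```bash
python3 - <<'E'
from h import *
o=bot.get_obs();print(o['time'],o['tool_pos'],o['contact_force'],o['grip_width'])
m=bot.camera_model('wrist'); snap('wrist','w8')
for l in ['clip','tab','seat']:
    r=bot.pinpoint('wrist',l); print(l,[(round(d['p'],2),np.round(w('wrist',d['point'],m),1).tolist()) for d in r[:3]])
for c in ['scene','side']:
    snap(c,c+'8')
    for l in ['clip','tab','seat','amber_bottle','vial','beaker']:
        r=bot.pinpoint(c,l); print(l,[(round(d['p'],2),np.round(w(c,d['point']),1).tolist()) for d in r[:3]])
a=cv2.imread('pics/w8.png'); cv2.imwrite('pics/w8b.png',cv2.resize(a,(800,600),interpolation=cv2.INTER_CUBIC))
a=cv2.imread('pics/side8.png'); x,y=proj('side',[[565,-50,120]])[0].astype(int)
cv2.imwrite('pics/side8b.png',cv2.resize(a[y-45:y+45,x-60:x+60],(800,600),interpolation=cv2.INTER_CUBIC))
E
```

```text
24.2 [527.94853778 -49.6570796  250.77006862] [ 0.40752004 -0.05207208  0.607852  ] 36.735811041092866
clip [(0.91, [416.3, -0.2, 17.6]), (0.76, [564.1, -56.7, 99.8])]
tab [(0.75, [452.9, -162.8, 60.6]), (0.71, [421.7, -1.5, 59.2]), (0.64, [565.2, -55.2, 143.9])]
seat [(0.9, [564.1, -55.2, 101.1])]
clip [(0.58, [451.5, -162.7, 18.4]), (0.54, [567.2, -53.5, 93.6]), (0.52, [417.7, -4.1, 13.4])]
tab [(0.82, [566.3, -53.8, 147.5]), (0.7, [424.1, -0.4, 57.7]), (0.58, [452.1, -162.4, 62.1])]
seat [(0.64, [565.4, -62.4, 99.1]), (0.58, [571.3, 4.9, 102.8])]
amber_bottle [(0.7, [533.9, 295.1, 4.1]), (0.61, [695.0, 48.6, -0.9])]
vial [(0.48, [694.9, 48.5, -2.3])]
beaker [(0.79, [496.8, -274.1, 3.5]), (0.34, [566.9, -53.0, 91.5])]
clip [(0.79, [452.3, -161.7, 17.8]), (0.72, [418.6, -1.2, 14.1]), (0.67, [567.8, -53.5, 96.2])]
tab [(0.81, [563.6, -52.3, 145.2]), (0.81, [449.4, -160.2, 61.5]), (0.72, [419.7, -5.1, 57.8])]
seat [(0.76, [566.0, -61.4, 97.9])]
amber_bottle [(0.77, [530.6, 291.3, -1.9])]
vial [(0.45, [691.0, 47.6, -2.7])]
beaker [(0.96, [493.0, -272.7, 3.4])]
```

View pics/w8b.png

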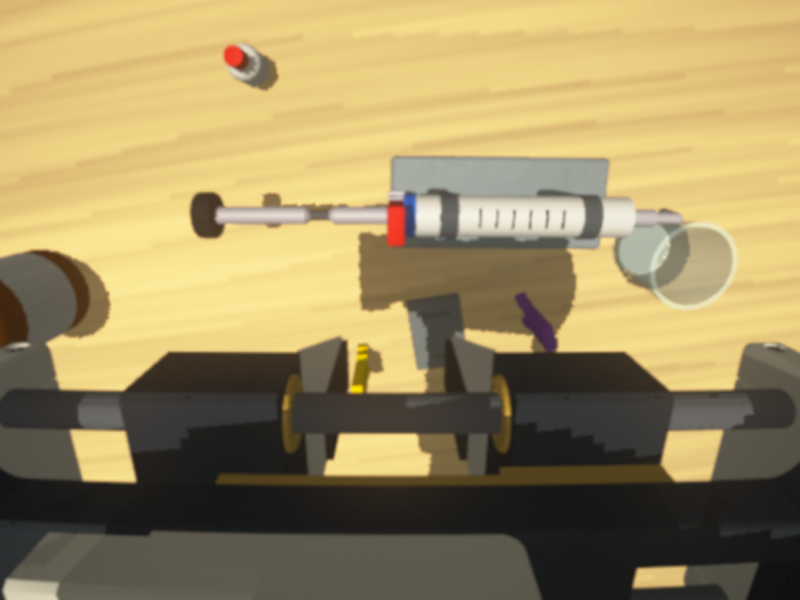

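View pics/side8b.png

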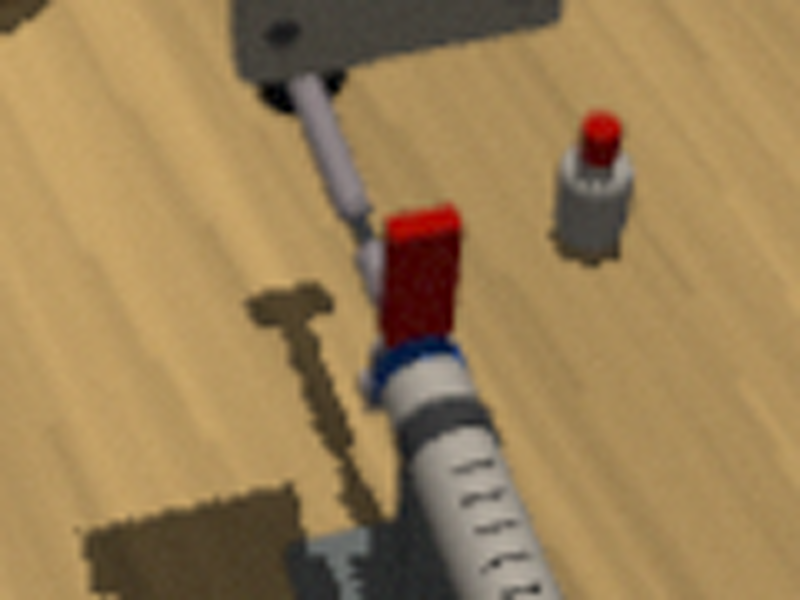

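```bash
python3 -c "
from plant import bot
print(bot.close_job())"
```

```text
the job is handed in; nothing more can be done
None
```

The red-tabbed stop clip is on the pump rod, flush against the blue collar with its tab upright. I released it and handed the job in at about 24.5 s of the 64 s; no verdict comes back.

- **Fitting:** I took the clip from the holder by its tab and lowered it over the waist, meeting no resistance at the lips. I felt for the bore's back at about 5 N, then for both sides at 3–5 N. Touch put the clip's centre about 1.4 mm from where the camera had it, so I corrected for that before sliding.
- **Sliding:** The slide met no noticeable force until the clip touched the collar at about 4 N. I lowered it about 1 mm onto the rod, opened the jaws and drew the arm back.
- **Last checks:**
  - The last wrist and side pictures show the clip against the collar with its tab upright, and nothing touching it.
  - The networks' position for the clip agrees with the seat only within their few-millimetre accuracy. One scene reading put the clip 6 mm below the axis (z 93.6 mm), which the other views and the force readings do not support.
  - The bottle, vial and beaker read within about 4 mm of where they started, which is the measurement noise.

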